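Load the balcony drip feeder

TASK

Load the balcony's drip feeder: put every feed cartridge lying on the bench into the dosing well whose cap has the same colour, flipping that cap open first, pressing the cartridge fully home so that it sits flush in its recess before the cap goes over it (never force it in with the cap), and then pressing the cap shut. When all cartridges are in and all three caps, used or not, are fully shut, swing the orange feed lever right over to on (away from the robot). Leave the crock and the aluminium pot where they stand.

Things in the scene. Friction and masses are not known exactly. Their poses are not given: they have to be found in the camera images.
- cart_red: red feed cartridge, a solid plastic block 64 (x) x 44 (y) x 40 (z) mm with dark slots on top, 0.1 to 0.2 kg, loose on the bench; origin at the centre of its underside, z up. Either way round (half turn) fits. May be absent.
- well_red: the fixed grey dosing well with the red cap, for the red cartridge: block 84 (x) x 64 (y) x 50 mm high, open on top under its cap; origin at the centre of its underside on the bench, x towards the hinge side (away from the robot), z up
- well_red_mouth (a point): centre of that well's recess at the rim, 50 mm above the bench, axes as the well's. The recess is 68 (x) x 48 (y) mm. In it a stiff follower plate stops a cartridge 13 mm proud of the rim; pushing down with 6 N or more sinks it 14 mm to a stop, where it stays, the cartridge top 1 mm below the rim (underside 41 mm below)
- cap_red (a joint): angle of the red flip cap: 0 = shut (level), grows as it opens up and away from the robot, stop at 1.8 (leaning back). A stiff hinge (0.04 N m) holds it where it is left; it has no catch. The cap is a plate 84 x 64 x 4 mm running from 4 to 88 mm from the hinge axis towards the robot, its underside 2 mm above the well's rim when shut.
- cap_red_hinge (a point): middle of the red cap's hinge axis (along the well's y), at x = +46, z = 52 mm in the well's frame; turns with the cap: with the cap shut its x, y, z axes are those of the well
- cap_red_thumb (a point): tip of the red cap's thumb lever: a tab 6 mm thick, 24 mm wide, rising 44 mm from the hinge axis at right angles to the cap (upright when shut, level and pointing away from the robot when the cap stands upright). Pushing it away from the robot swings the cap up.
- cart_blue: blue feed cartridge, a solid plastic block 64 (x) x 44 (y) x 40 (z) mm with dark slots on top, 0.1 to 0.2 kg, loose on the bench; origin at the centre of its underside, z up. Either way round (half turn) fits. May be absent.
- well_blue: the fixed grey dosing well with the blue cap, for the blue cartridge: block 84 (x) x 64 (y) x 50 mm high, open on top under its cap; origin at the centre of its underside on the bench, x towards the hinge side (away from the robot), z up
- well_blue_mouth (a point): centre of that well's recess at the rim, 50 mm above the bench, axes as the well's. The recess is 68 (x) x 48 (y) mm. In it a stiff follower plate stops a cartridge 13 mm proud of the rim; pushing down with 6 N or more sinks it 14 mm to a stop, where it stays, the cartridge top 1 mm below the rim (underside 41 mm below)
- cap_blue (a joint): angle of the blue flip cap: 0 = shut (level), grows as it opens up and away from the robot, stop at 1.8 (leaning back). A stiff hinge (0.04 N m) holds it where it is left; it has no catch. The cap is a plate 84 x 64 x 4 mm running from 4 to 88 mm from the hinge axis towards the robot, its underside 2 mm above the well's rim when shut.
- cap_blue_hinge (a point): middle of the blue cap's hinge axis (along the well's y), at x = +46, z = 52 mm in the well's frame; turns with the cap: with the cap shut its x, y, z axes are those of the well
- cap_blue_thumb (a point): tip of the blue cap's thumb lever: a tab 6 mm thick, 24 mm wide, rising 44 mm from the hinge axis at right angles to the cap (upright when shut, level and pointing away from the robot when the cap stands upright). Pushing it away from the robot swings the cap up.
- cart_yellow: yellow feed cartridge, a solid plastic block 64 (x) x 44 (y) x 40 (z) mm with dark slots on top, 0.1 to 0.2 kg, loose on the bench; origin at the centre of its underside, z up. Either way round (half turn) fits. May be absent.
- well_yellow: the fixed grey dosing well with the yellow cap, for the yellow cartridge: block 84 (x) x 64 (y) x 50 mm high, open on top under its cap; origin at the centre of its underside on the bench, x towards the hinge side (away from the robot), z up
- well_yellow_mouth (a point): centre of that well's recess at the rim, 50 mm above the bench, axes as the well's. The recess is 68 (x) x 48 (y) mm. In it a stiff follower plate stops a cartridge 13 mm proud of the rim; pushing down with 6 N or more sinks it 14 mm to a stop, where it stays, the cartridge top 1 mm below the rim (underside 41 mm below)
- cap_yellow (a joint): angle of the yellow flip cap: 0 = shut (level), grows as it opens up and away from the robot, stop at 1.8 (leaning back). A stiff hinge (0.04 N m) holds it where it is left; it has no catch. The cap is a plate 84 x 64 x 4 mm running from 4 to 88 mm from the hinge axis towards the robot, its underside 2 mm above the well's rim when shut.
- cap_yellow_hinge (a point): middle of the yellow cap's hinge axis (along the well's y), at x = +46, z = 52 mm in the well's frame; turns with the cap: with the cap shut its x, y, z axes are those of the well
- cap_yellow_thumb (a point): tip of the yellow cap's thumb lever: a tab 6 mm thick, 24 mm wide, rising 44 mm from the hinge axis at right angles to the cap (upright when shut, level and pointing away from the robot when the cap stands upright). Pushing it away from the robot swings the cap up.
- feed_lever (a joint): angle of the orange feed lever, an 80 mm toggle on a grey block at the left: 0 = off, leaning towards the robot; 1.0 = on, leaning away from it; it stays where it is left
- feed_lever_tip (a point): ball (26 mm across) at the free end of the feed lever; the lever swings about the y axis of this point (the hinge line), 0.5 rad either side of upright; pivot 80 mm from the ball and 22 mm above the bench, so the ball is 92 mm high at both ends, 102 mm upright; about 1 N at the ball moves it
- crock: round white ceramic crock with a stone-grey lid, 136 mm across, 156 mm high, origin under its centre; leave it alone
- pot: small open aluminium pot, 120 mm across plus two side handles, 75 mm high, origin under its centre; leave it alone
There are look-alikes about, which are no part of the job. Several things look just like the cart_red: the one meant starts nearest to the robot's base. What is shaped like the well_yellow but turquoise is not meant.

How it is judged:
By the outcome, as a careful person would: the job done as asked, in the order asked, and still so for the second after the job is handed in, with the robot touching nothing.
Of cart_red, cart_blue, cart_yellow only 2 to 3 are there at a start; the rules pass over those that are not, and their reading is None.
At some moment in a run one of cart_red, cart_blue, cart_yellow may be knocked a few centimetres aside while the robot is not near it.
Once in a run the grip may slacken for a moment while it holds something.
It also fails if it takes over 210 s, if anything falls off the work surface, if the arm or the gripper's body presses on something with over 40 N, if the wrist force passes 120 N, or if a joint passes its speed limit or range.

ROBOT

A 7-joint arm with a two-finger parallel gripper is mounted at the origin on the work surface. World frame = base frame: x ahead of the robot, y to its left, z up, the work surface at z = 0. Lengths are in m, angles in rad, forces in N, time in s.
With the tool pointing down it reaches from about 0.4 to 0.9 m from the base axis. Payload 5.5 kg.
Tool frame: the origin (TCP) lies on the centre line of the jaws, within the pads' length; the fingertips stand 14 mm ahead of it and the grasp point (between the pads) lies 5 mm behind it (ctrl.nose_length is the distance from the TCP to the fingertips, in m); z points along the fingers, y is the line along which they close (so a half turn about z gives the same grasp; the last joint's range is limited). The gripper opens to 92 mm and grips with 3 to 60 N. Pads are 19 mm wide; open, the fingers measure 130 mm over their backs; the gripper's body (75 mm by 190 mm) begins 47 mm behind the grasp point.
Start: joints at [-1.004, 0.501, -0.427, 1.55, 0.221, 1.138, -0.21], TCP at [0.194, 0.62, 0.241] pointing down, gripper open.
Joint ranges: [-2.88, 2.88], [-0.31, 2.03], [-1.54, 1.56], [0.2, 2.42], [-1.41, 4.55], [0.19, 2.02], [-2.57, 2.57]. Speed limits (rad/s): [2.57, 2.57, 3.14, 3.14, 3.14, 3.14, 3.14].

INTERFACE

Orientations are given as a rotation vector (axis times angle).
In Python, from station import state, imaging, workorder, ctrl gives the robot as it stands.
- The arm moves only by the shell command python3 -m pendant 'ROWS' [FORCE]. ROWS is JSON, a list of rows, each a list of 5 numbers: the shift along the tool's x, y, z in mm, then the turn about the tool's z in rad, then the opening, from 0 (shut) to 1 (fully open). In form: [[tx, ty, tz, yaw, grip], ...]. A call has 1 to 20 rows; each row is the pose to reach, as a shift and turn from the pose commanded when the call began, along the tool's axes at that moment; what a row does not reach only later rows make up. A row lasts 1/8 s, in which the tool goes at most 62.5 mm and 10.7 degrees, less where a joint would pass 70% of its speed; a pose out of reach is approached as far as the arm can. A call with a gripper value outside its range is refused whole. The fingers move at their own pace and stop on an object; FORCE is the grip in N (left out, the last holds). Time passes only in rows, so rows that repeat a pose let the fingers close. It gives the time, the measured TCP pose, the force, the opening and the grip force at its end, in the units of the state.
- state(): the state, without advancing time (a new reading comes with each control period).
- imaging.read_camera(name): name is "scene" or "top"; returns the picture (480x640x3 uint8, red, green, blue); there is no depth.
- imaging.camera_params(name): a dict with "fovy" (degrees; the focal length in pixels is half the picture's height over the tangent of half this angle, whatever the lens; pixels are square), "cx", "cy" (the principal point, pixels), "extrinsics" (4x4, takes a point from camera to world coordinates). Camera axes: x right, y down, z forward; pixel columns grow to the right and rows downward; lengths in m; the calibration is good to about 2 mm. A picture is of the moment at which its call begins. camera_params takes no time and is no camera call.
- workorder.finish_job(): hands the job in; it is judged then, once.
The state is a dict: "clock": time; "joint_positions": joint angles; "dq": joint speeds; "tau": joint torques, N m; "tool_pos": TCP position; "tcp_rot": TCP orientation; "force": force on the tool from outside, world axes, zero at the start; "torque": the same for the moment, N m; "grip_width": opening from 0.0 (shut) to 1.0 (fully open); "grip_force": force on a finger pad.
Only numpy, scipy, OpenCV 4.12 (cv2) and the standard library are available. Lean on these libraries where they do the work, as an engineer would, in place of code of your own. Each camera call takes 0.05 s, during which the arm holds its last target. There are 200 camera calls.

## Working session

There is one attempt and no reset: what is moved stays moved. The work goes in short steps, Python scripts to look and compute and a shell command to move; the robot and the scene stay as the last step left them, time stands still between calls to the robot, and variables do not carry over. Pictures are saved under pics/ and viewed, at most 17 in all, crops included, and the job is handed in when it is done.

```bash
ls; mkdir -p pics
python3 - <<'E'
from station import state, imaging, workorder, ctrl
import cv2
for n in ("scene","top"):
    cv2.imwrite(f"pics/{n}0.png",imaging.read_camera(n)[:,:,::-1]); print(imaging.camera_params(n))
s=state(); print({k:s[k] for k in("clock","tool_pos","tcp_rot","force","grip_width")}, ctrl.nose_length)
E
```

```text
pics
{'fovy': 45.69626814578523, 'cx': 323.1729431103296, 'cy': 249.70364454424188, 'extrinsics': array([[ 0.25193994,  0.7540939 , -0.60652177,  1.23367613],
       [ 0.96763028, -0.18673622,  0.16976813, -0.14942238],
       [ 0.01476152, -0.62966021, -0.7767304 ,  1.11086039],
       [ 0.        ,  0.        ,  0.        ,  1.        ]])}
{'fovy': 48.234918431790945, 'cx': 323.38506413955764, 'cy': 239.9813050353166, 'extrinsics': array([[-0.01517557, -0.99831105,  0.05607805,  0.35562362],
       [-0.99984437,  0.01565566,  0.00813182,  0.04787591],
       [-0.00899603, -0.05594592, -0.99839327,  1.36258627],
       [ 0.        ,  0.        ,  0.        ,  1.        ]])}
{'clock': 0.1, 'tool_pos': array([0.19431092, 0.61967113, 0.2398047 ]), 'tcp_rot': array([-4.75214606e-01, -3.10513186e+00,  2.55022036e-03]), 'force': array([-0.19155753,  0.08796442, -0.73173781]), 'grip_width': 1.0008036244598255} 0.014
```

View pics/scene0.png

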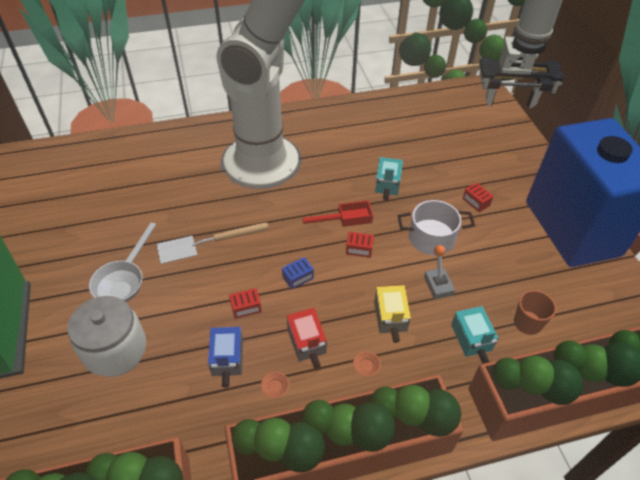

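View pics/top0.png

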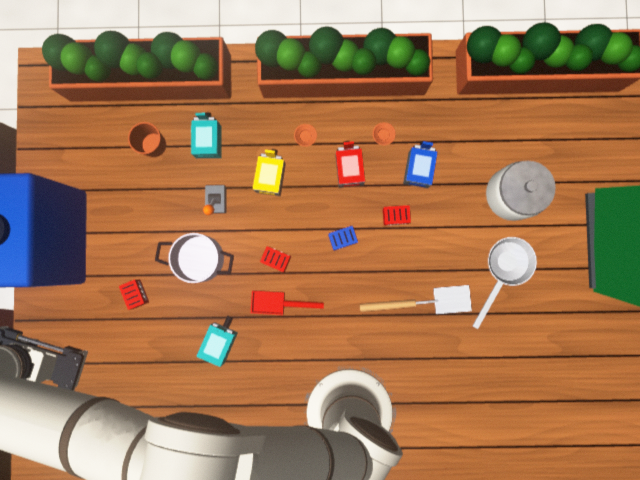

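```bash
cat > h.py <<'E'
import numpy as np, cv2
from station import state, imaging, workorder, ctrl
from scipy.optimize import minimize
from scipy.spatial.transform import Rotation as R
P={n:imaging.camera_params(n) for n in("scene","top")}
def proj(n,X):
    p=P[n];E=np.linalg.inv(p["extrinsics"]);c=np.asarray(X)@E[:3,:3].T+E[:3,3]
    f=240/np.tan(np.radians(p["fovy"])/2); return c[:,:2]/c[:,2:]*f+[p["cx"],p["cy"]]
def back(n,uv,z):
    p=P[n];E=p["extrinsics"];f=240/np.tan(np.radians(p["fovy"])/2)
    d=E[:3,:3]@[(uv[0]-p["cx"])/f,(uv[1]-p["cy"])/f,1]; return E[:3,3]+d*(z-E[2,3])/d[2]
def box(x0,x1,y0,y1,z0,z1): return np.array([[x,y,z] for x in(x0,x1) for y in(y0,y1) for z in(z0,z1)])/1000
CART=[box(-32,32,-22,22,0,40)]
def cap(th=0):  # well frame
    h=np.array([.046,0,.052]);Rm=R.from_euler('y',th).as_matrix()
    return [b@Rm.T+h for b in(box(-88,-4,-32,32,0,4),box(-3,3,-12,12,0,44))]
def world(b,x,y,z,w): return b@R.from_euler('z',w).as_matrix().T+[x,y,z]
HUE={'red':[(0,8),(172,180)],'blue':[(108,125)],'yellow':[(24,34)]}
def mask(img,col,smin=130,vmin=50):
    h=cv2.cvtColor(img,cv2.COLOR_RGB2HSV);m=0
    for a,b in HUE[col]: m=m|cv2.inRange(h,(a,smin,vmin),(b,255,255))
    return m
def blob(m,uv,close=5,rad=32):
    m=cv2.morphologyEx(m,cv2.MORPH_CLOSE,np.ones((close,close),np.uint8))
    k=np.zeros_like(m);cv2.circle(k,tuple(int(round(v)) for v in uv),rad,255,-1);m=m&k
    c=max(cv2.findContours(m,cv2.RETR_EXTERNAL,cv2.CHAIN_APPROX_NONE)[0],key=cv2.contourArea)
    o=np.zeros_like(m);cv2.drawContours(o,[c],-1,255,-1);return o
def render(n,parts,pose):
    o=np.zeros((1920,2560),np.uint8)
    for b in parts:
        q=cv2.convexHull(((proj(n,world(b,*pose))+.5)*4*16-8).astype(np.int32));cv2.fillConvexPoly(o,q,255,shift=4)
    return cv2.resize(o,(640,480),interpolation=cv2.INTER_AREA)
def fit(parts,obs,x0,zfree=False):
    def c(v):
        e=0
        for n,m in obs.items():
            r=render(n,parts,(v[0],v[1],v[3]/1 if zfree else 0,v[2])).astype(float);e+=abs(r-m).sum()/m.sum()
        return e
    v=np.array(list(x0)+([0.] if zfree else []))
    for s in((.01,.01,.15,.01),(.003,.003,.05,.004)):
        S=np.vstack([v]+[v+np.eye(len(v))[i]*s[i] for i in range(len(v))])
        r=minimize(c,v,method='Nelder-Mead',options=dict(initial_simplex=S,xatol=2e-4,fatol=1e-4));v=r.x
    return v,r.fun
def cart(col,guess,w0=0,I=None,zfree=False):
    I=I or {n:imaging.read_camera(n) for n in P}
    obs={n:blob(mask(I[n],col),proj(n,[[*guess,.02]])[0],rad=30) for n in P}
    return min((fit(CART,obs,(*guess,w),zfree) for w in(w0-.5,w0,w0+.5)),key=lambda t:t[1])
def to(x,y,z,w=None):  # mm/rad of row to bring TCP there; w = world yaw of the tool's y line vs well y
    s=state();Rm=R.from_rotvec(s["tcp_rot"]).as_matrix();d=Rm.T@(np.array([x,y,z])-s["tool_pos"])*1000
    cur=np.arctan2(Rm[1,0],Rm[0,0]); out=[*d.round(1)]
    if w is not None: out.append(round(float(-((w-cur+np.pi/2)%np.pi-np.pi/2)),3))
    return out
E
python3 - <<'E'
from h import *
import time
I={n:cv2.cvtColor(cv2.imread(f"pics/{n}0.png"),cv2.COLOR_BGR2RGB) for n in P}
for uv in((397,215),(276,259),(133,294)): p=back("top",uv,.04);print('redcart',uv,p[:2].round(3),np.hypot(*p[:2]).round(3))
for c,uv in(('red',(276,259)),('blue',(343,238))):
    g=back("top",uv,.04)[:2]; print(c,cart(c,g,0,I,True),cart(c,g,0,I))
for c,uv in(('red',(350,165)),('blue',(422,165)),('yellow',(268,173))):
    g=back("top",uv,.054)[:2]
    obs={n:blob(mask(I[n],c,90,40),proj(n,[[*g,.05]])[0],close=9,rad=34) for n in P}
    for th in(0,.15): print(c,th,fit(cap(th),obs,(*g,0),True))
    cv2.imwrite(f"/tmp/{c}.png",np.hstack([obs[n] for n in P]))
s=state();print(R.from_rotvec(s["tcp_rot"]).as_matrix().round(3))
a=cv2.resize(I["top"][235:285,240:380],None,fx=5,fy=5)[:,:,::-1];b=cv2.resize(I["scene"][215:335,200:420],None,fx=3,fy=3)[:,:,::-1]
cv2.imwrite("pics/crop1.png",np.vstack([a[:230],cv2.resize(b,(700,360))]))
E
```

```text
redcart (397, 215) [ 0.489 -0.124] 0.505
redcart (276, 259) [0.385 0.176] 0.423
redcart (133, 294) [0.304 0.53 ] 0.611
red (array([ 3.85664498e-01,  1.80694427e-01, -2.00288535e+00, -7.20970854e-05]), np.float64(0.10519172974415941)) (array([ 0.38564686,  0.18066617, -2.00506339]), np.float64(0.10476461115847305))
blue (array([ 0.43504137,  0.01182319, -1.28826925, -0.00596556]), np.float64(1.3708701811064499)) (array([ 0.43557247,  0.01084359, -1.36853361]), np.float64(1.3878029753121341))
red 0 (array([ 0.6095132 , -0.00918526,  0.07027638,  0.00520905]), np.float64(0.17769436837157962))
red 0.15 (array([ 0.60836393, -0.00909612,  0.08821186, -0.00499933]), np.float64(0.19334626323118315))
blue 0 (array([ 0.60790533, -0.18411956, -0.19603185,  0.00156355]), np.float64(0.18920246703897053))
blue 0.15 (array([ 0.60548168, -0.18381432, -0.2108461 , -0.00557556]), np.float64(0.2643492836477643))
yellow 0 (array([ 0.59384503,  0.19284699, -0.16813779,  0.00337144]), np.float64(0.34214161725181524))
yellow 0.15 (array([ 0.59303441,  0.19354882, -0.14904899, -0.008873  ]), np.float64(0.4306089685201253))
[[-0.954  0.299 -0.001]
 [ 0.299  0.954 -0.002]
 [ 0.    -0.002 -1.   ]]
```

View pics/crop1.png

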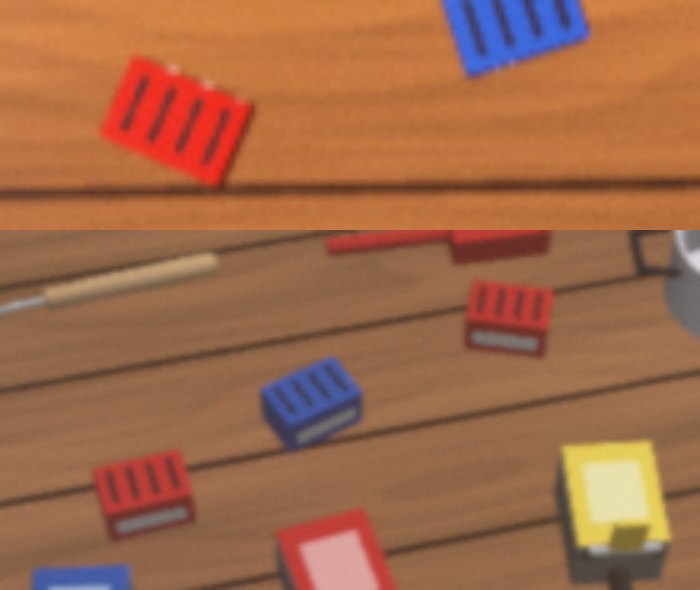

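The crop shows the red cartridge nearest the base, top px (276,259), free-standing. The blue one is at (343,238). Rejected reds are at (397,215), (133,294) and the dustpan at (268,302). The blue mask needs fixing, so I'll check the fits with an overlay.

Run:
```python
from h import *
I={n:cv2.cvtColor(cv2.imread(f"pics/{n}0.png"),cv2.COLOR_BGR2RGB) for n in P}
H={n:cv2.cvtColor(I[n],cv2.COLOR_RGB2HSV) for n in P}
for n,(u,v) in(("top",(343,238)),("scene",(298,272)),("scene",(291,282)),("top",(422,182)),("scene",(225,372))):
    print(n,H[n][v-8:v+9:4,u].tolist())
for n,(u,v) in(("top",(268,155)),("scene",(394,328)),("scene",(394,334)),("scene",(396,322))): print(n,H[n][v-4:v+5:2,u].tolist())
out=[]
fits={'red':(.6095,-.0092,0,.07),'blue':(.608,-.184,0,-.196),'yellow':(.5938,.1928,0,-.168)}
for n,(a,b,c,d) in(("top",(135,205,240,450)),("scene",(270,390,200,420))):
    im=cv2.resize(I[n],None,fx=4,fy=4,interpolation=cv2.INTER_CUBIC)[:,:,::-1].copy()
    for p in fits.values():
        for b_ in cap(0)+[box(-42,42,-32,32,0,50)]:
            cv2.polylines(im,[cv2.convexHull(((proj(n,world(b_,*p))+.5)*4).astype(np.int32))],1,(0,255,0),1)
    out.append(cv2.resize(im[a*4:b*4,c*4:d*4],(800,(b-a)*800//(d-c))))
cv2.imwrite("pics/ov1.png",cv2.resize(np.vstack(out),None,fx=.84,fy=.84))
```

```text
top [[113, 180, 210], [112, 180, 205], [112, 182, 217], [112, 179, 215], [115, 154, 181]]
scene [[121, 85, 99], [114, 144, 163], [114, 128, 141], [115, 130, 139], [134, 28, 101]]
scene [[123, 80, 93], [114, 141, 159], [123, 81, 85], [123, 77, 89], [12, 117, 146]]
top [[105, 44, 247], [110, 208, 218], [111, 188, 194], [121, 94, 92], [12, 173, 184]]
scene [[119, 85, 87], [4, 25, 81], [0, 43, 65], [6, 41, 62], [3, 42, 61]]
top [[28, 247, 251], [23, 223, 190], [23, 213, 181], [26, 176, 239], [28, 243, 252]]
scene [[16, 46, 83], [17, 46, 78], [9, 62, 70], [13, 72, 67], [13, 71, 68]]
scene [[13, 72, 67], [13, 71, 68], [11, 75, 68], [14, 81, 66], [13, 93, 66]]
scene [[22, 150, 126], [23, 147, 125], [19, 61, 112], [17, 42, 84], [14, 41, 80]]
```

View pics/ov1.png

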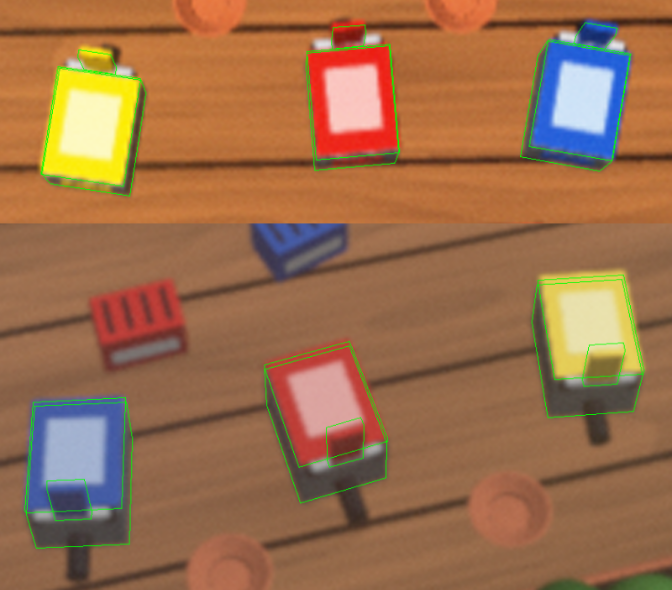

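Overlay: all three caps are shut, and the fits match to within a few mm. I'll refine per view with the heights fixed.

```bash
sed -i "s/mask(I\[n\],col),proj/mask(I[n],col,65,50),proj/; s/'red':\[(0,8),(172,180)\],'blue':\[(108,125)\],'yellow':\[(24,34)\]/'red':[(0,7),(168,180)],'blue':[(106,128)],'yellow':[(20,34)]/" h.py
python3 - <<'E'
from h import *
I={n:cv2.cvtColor(cv2.imread(f"pics/{n}0.png"),cv2.COLOR_BGR2RGB) for n in P}
np.set_printoptions(precision=4,suppress=True)
for c,uv in(('red',(276,259)),('blue',(343,238))):
    g=back("top",uv,.04)[:2]; print(c,cart(c,g,1.1 if c=='red' else -1.3,I,True))
    for n in P:
        o={n:blob(mask(I[n],c,65,50),proj(n,[[*g,.02]])[0],rad=30)}; print('  ',n,min((fit(CART,o,(*g,w)) for w in(1.1,-1.3)),key=lambda t:t[1]))
for c,uv in(('red',(350,165)),('blue',(422,165)),('yellow',(268,173))):
    g=back("top",uv,.054)[:2]
    obs={n:blob(mask(I[n],c,70,40),proj(n,[[*g,.05]])[0],close=9,rad=34) for n in P}
    for o in(obs,{"top":obs["top"]},{"scene":obs["scene"]}): print(c,list(o),fit(cap(0),o,(*g,0)))
ball={n:None for n in P}
for n,uv in(("top",(208,210)),("scene",(440,251))):
    h=cv2.cvtColor(I[n],cv2.COLOR_RGB2HSV);m=cv2.inRange(h,(6,200,150),(16,255,255));k=np.zeros_like(m);cv2.circle(k,uv,12,255,-1);M=cv2.moments(m&k)
    q=(M['m10']/M['m00'],M['m01']/M['m00']);print('ball',n,q,M['m00']/255,back(n,q,.092))
E
```

```text
red (array([0.3857, 0.1806, 1.1394, 0.0003]), np.float64(0.12920416355638709))
   scene (array([ 0.3852,  0.1811, -1.9894]), np.float64(0.0716109699693831))
   top (array([ 0.3858,  0.1805, -2.0074]), np.float64(0.05757794921247188))
blue (array([ 0.4356,  0.0111, -1.2672,  0.0004]), np.float64(0.564951998795962))
   scene (array([0.4313, 0.0121, 1.5806]), np.float64(0.46239510002784073))
   top (array([ 0.4359,  0.011 , -1.2672]), np.float64(0.07767124470933748))
red ['scene', 'top'] (array([ 0.6083, -0.0092,  0.0648]), np.float64(0.2065418912375312))
red ['top'] (array([ 0.6101, -0.0093,  0.0814]), np.float64(0.09947188567878223))
red ['scene'] (array([ 0.6074, -0.0093,  0.0572]), np.float64(0.09978968485083803))
blue ['scene', 'top'] (array([ 0.6067, -0.1841, -0.192 ]), np.float64(0.1502051025186814))
blue ['top'] (array([ 0.6084, -0.1845, -0.1968]), np.float64(0.09253435953820781))
blue ['scene'] (array([ 0.6063, -0.184 , -0.1947]), np.float64(0.05169150326797386))
yellow ['scene', 'top'] (array([ 0.5923,  0.1931, -0.1784]), np.float64(0.16143001440477434))
yellow ['top'] (array([ 0.5934,  0.1931, -0.1777]), np.float64(0.0799699784219908))
yellow ['scene'] (array([ 0.5907,  0.1935, -0.1868]), np.float64(0.07189911746242753))
ball top (207.57142857142858, 209.65079365079364) 63.0 [0.5038 0.3334 0.092 ]Traceback (most recent call last):
  File "<stdin>", line 15, in <module>
ZeroDivisionError: float division by zero
```

```bash
cat >> h.py <<'E'
np.set_printoptions(precision=4,suppress=True)
W={'red':(.6085,-.0092,.067),'blue':(.607,-.1842,-.194)}
def wp(well,*pts):  # well-frame x,y, fingertip height, mm
    x,y,w=W[well];c,s=np.cos(w),np.sin(w)
    for a,b,t in pts: print((a,b,t),to(x+(a*c-b*s)/1000,y+(a*s+b*c)/1000,t/1000+.014,w))
E
python3 -c "
from h import *
wp('red',(18,0,200),(18,0,78))"
```

```text
(18, 0, 200) [np.float64(-600.1), np.float64(-469.6), np.float64(26.5), -0.371]
(18, 0, 78) [np.float64(-600.1), np.float64(-469.4), np.float64(148.5), -0.371]
```

```bash
python3 -m pendant '[[-300,-235,20,-0.2,0],[-600,-469,20,-0.37,0],[-600,-469,20,-0.37,0],[-600,-469,20,-0.37,0],[-600,-469,20,-0.37,0],[-600,-469,20,-0.37,0],[-600,-469,20,-0.37,0],[-600,-469,20,-0.37,0],[-600,-469,20,-0.37,0],[-600,-469,20,-0.37,0],[-600,-469,20,-0.37,0],[-600,-469,20,-0.37,0],[-600,-469,20,-0.37,0],[-600,-469,20,-0.37,0],[-600,-469,20,-0.37,0]]'
python3 -c "
from h import *
wp('red',(18,0,78),(30,0,78),(66,0,75))"
```

```text
clock: 1.98
tool_pos: [0.6258, -0.0042, 0.2205]
tcp_rot: [0.108, -3.139, -0.002]
force: [0.4, 0.1, -0.5]
grip_width: 0.004
grip_force: 0.0
(18, 0, 78) [np.float64(-0.5), np.float64(-4.0), np.float64(128.5), 0.002]
(30, 0, 78) [np.float64(-12.5), np.float64(-4.0), np.float64(128.5), 0.002]
(66, 0, 75) [np.float64(-48.6), np.float64(-4.1), np.float64(131.5), 0.002]
```

```bash
python3 -m pendant '[[0,-4,60,0,0],[0,-4,120,0,0],[0,-4,128,0,0],[0,-4,128,0,0],[-8,-4,128,0,0],[-14,-4,128,0,0],[-20,-4,128,0,0],[-26,-4,128,0,0],[-32,-4,129,0,0],[-38,-4,130,0,0],[-44,-4,131,0,0],[-48,-4,131,0,0],[-48,-4,131,0,0]]'
python3 - <<'E'
from h import *
wp('red',(66,0,75))
I={n:imaging.read_camera(n) for n in P}
cv2.imwrite("pics/open1.png",np.hstack([cv2.resize(I["top"][110:260,290:450],(426,400)),cv2.resize(I["scene"][240:400,210:370],(374,400))])[:,:,::-1])
E
```

```text
clock: 3.6
tool_pos: [0.6756, -0.0076, 0.0898]
tcp_rot: [-0.104, 3.139, 0.0]
force: [-1.3, 0.5, 0.0]
grip_width: 0.002
grip_force: 0.1
(66, 0, 75) [np.float64(1.1), np.float64(2.9), np.float64(0.8), -0.001]
```

View pics/open1.png

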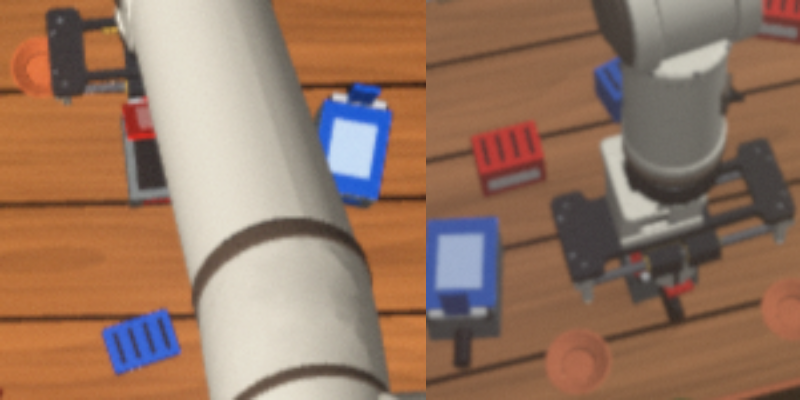

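The cap stands about 0.9 rad open and the recess is visible below it at (150,165). Next I push it back from the robot's side.

```bash
python3 -m pendant '[[0,0,-60,0,0],[0,0,-85,0,0],[60,3,-85,0,0],[120,3,-85,0,0],[126,3,-80,0,0],[126,3,-30,0,0],[126,3,-20,0,0],[110,3,-20,0,0],[90,3,-20,0,0],[76,3,-20,0,0],[62,3,-20,0,0],[50,3,-20,0,0],[40,3,-20,0,0],[32,3,-20,0,0],[26,3,-20,0,0],[22,3,-20,0,0],[22,3,-20,0,0]]'
python3 -c "
from h import *
wp('red',(44,0,95))"
```

```text
clock: 5.82
tool_pos: [0.6528, -0.006, 0.1096]
tcp_rot: [0.104, -3.14, -0.0]
force: [-0.5, 1.4, 0.2]
grip_width: 0.005
grip_force: 0.0
(44, 0, 95) [np.float64(0.4), np.float64(-0.2), np.float64(0.6), -0.001]
```

```bash
python3 -m pendant '[[30,0,0,0,0],[50,0,-50,0,0.4],[60,0,-90,0,1],[60,0,-90,0,1],[60,0,-90,0,1]]'
python3 - <<'E'
from h import *
I={n:imaging.read_camera(n) for n in P}
cv2.imwrite("/tmp/t.png",I["top"][:,:,::-1])
for n in P:
    try: print(n,fit(CART,{n:blob(mask(I[n],'red',65,50),proj(n,[[.3857,.1806,.02]])[0],rad=30)},(.3857,.1806,1.139)))
    except Exception as e: print(n,e)
print(to(.3857,.1806,.15,1.139),to(.3857,.1806,.036,1.139),state()["joint_positions"])
E
```

```text
clock: 6.45
tool_pos: [0.5927, -0.0101, 0.1997]
tcp_rot: [-0.104, 3.139, -0.0]
force: [-1.3, 0.4, -0.6]
grip_width: 0.391
grip_force: 0.0
scene (array([0.3853, 0.1823, 1.1966]), np.float64(0.3410454787342912))
top (array([0.3857, 0.1806, 1.1392]), np.float64(0.059081209485847726))
[np.float64(193.2), np.float64(203.9), np.float64(48.9), -1.073] [np.float64(193.0), np.float64(203.8), np.float64(162.9), -1.073] [ 0.1457  0.4199 -0.2233  1.7456  0.108   0.9901  1.5187]
```

```bash
python3 -m pendant '[[60,60,45,-0.18,1],[120,120,45,-0.36,1],[193,204,45,-0.55,1],[193,204,45,-0.74,1],[193,204,45,-0.92,1],[193,204,45,-1.07,1],[193,204,45,-1.07,1],[193,204,45,-1.07,1],[193,204,45,-1.07,1]]'
python3 - <<'E'
from h import *
print(to(.3857,.1806,.036,1.139),state()["joint_positions"])
I=imaging.read_camera("scene")
cv2.imwrite("/tmp/s.png",I[:,:,::-1])
E
```

```text
clock: 7.68
tool_pos: [0.387, 0.1803, 0.1545]
tcp_rot: [1.686, -2.65, -0.0]
force: [0.2, 0.9, -0.8]
grip_width: 0.999
grip_force: 0.0
[np.float64(0.3), np.float64(1.2), np.float64(118.5), -0.006] [ 0.0009  0.2369 -0.5536  2.1602  0.1747  0.787   2.04  ]
```

```bash
python3 -m pendant '[[0,1,60,0,1],[0,1,100,0,1],[0,1,118,0,1],[0,1,118,0,1],[0,1,118,0,0],[0,1,118,0,0],[0,1,118,0,0],[0,1,118,0,0],[0,1,118,0,0],[0,1,118,0,0],[0,1,80,0,0],[0,1,30,0,0],[0,1,20,0,0],[0,1,20,0,0]]' 35
python3 -c "
from h import *
print(state()['tool_pos'])
wp('red',(-2,0,130),(-2,0,100))"
```

```text
clock: 9.48
tool_pos: [0.3861, 0.1809, 0.1349]
tcp_rot: [-1.689, 2.648, -0.001]
force: [0.2, -0.1, -2.0]
grip_width: 0.477
grip_force: 34.9
[0.3861 0.1809 0.1349]
(-2, 0, 130) [np.float64(79.6), np.float64(-280.0), np.float64(-8.8), 1.069]
(-2, 0, 100) [np.float64(79.7), np.float64(-280.0), np.float64(21.2), 1.069]
```

```bash
python3 -m pendant '[[20,-60,-10,0.18,0],[40,-120,-10,0.36,0],[55,-180,-10,0.54,0],[60,-220,-10,0.72,0],[65,-260,-10,0.9,0],[79,-280,-10,1.07,0],[79,-280,-10,1.07,0],[79,-280,-10,1.07,0],[79,-280,-10,1.07,0],[79,-280,-10,1.07,0]]'
python3 - <<'E'
from h import *
wp('red',(0,0,90),(0,0,52))
I={n:imaging.read_camera(n) for n in P}
cv2.imwrite("pics/over1.png",np.hstack([cv2.resize(I["top"][110:260,290:450],(426,400)),cv2.resize(I["scene"][240:400,210:370],(374,400))])[:,:,::-1])
E
```

```text
clock: 10.72
tool_pos: [0.6061, -0.0073, 0.1447]
tcp_rot: [0.107, -3.14, -0.001]
force: [0.4, 0.6, -1.7]
grip_width: 0.478
grip_force: 34.9
(0, 0, 90) [np.float64(-2.3), np.float64(-2.0), np.float64(40.7), 0.001]
(0, 0, 52) [np.float64(-2.3), np.float64(-2.0), np.float64(78.7), 0.001]
```

View pics/over1.png

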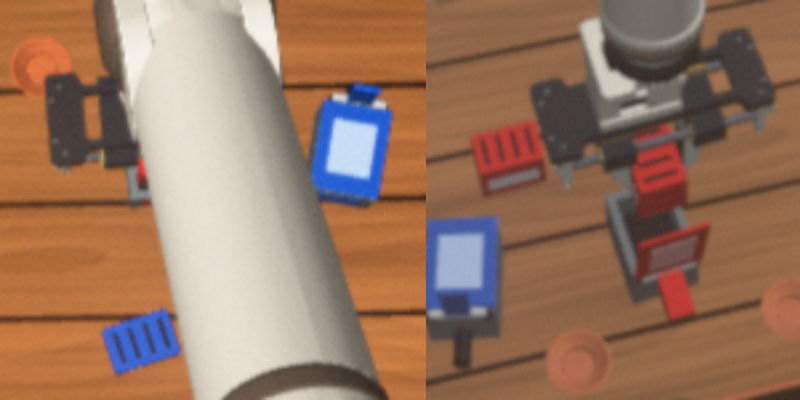

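The cap leans back open and the cartridge hangs over the recess. I'll lower it to just above the rim and check.

```bash
python3 -m pendant '[[-2,-2,0,0,0],[-2,-2,25,0,0],[-2,-2,45,0,0],[-2,-2,54,0,0],[-2,-2,54,0,0],[-2,-2,54,0,0]]'
python3 - <<'E'
from h import *
wp('red',(0,0,74),(0,0,52))
E
```

```text
clock: 11.58
tool_pos: [0.6092, -0.0101, 0.0913]
tcp_rot: [-0.104, 3.139, 0.0]
force: [-0.1, 0.1, -1.3]
grip_width: 0.472
grip_force: 34.9
(0, 0, 74) [np.float64(0.7), np.float64(1.0), np.float64(3.3), -0.001]
(0, 0, 52) [np.float64(0.7), np.float64(1.0), np.float64(25.3), -0.001]
```

```bash
python3 -m pendant '[[0.7,1,3,0,0],[0.7,1,7,0,0],[0.7,1,11,0,0],[0.7,1,15,0,0],[0.7,1,19,0,0],[0.7,1,23,0,0],[0.7,1,23,0,0]]'
python3 - <<'E'
from h import *
wp('red',(0,0,52))
E
```

```text
clock: 12.45
tool_pos: [0.6157, -0.0088, 0.0723]
tcp_rot: [-0.104, 3.124, 0.0]
force: [8.2, 0.8, 8.9]
grip_width: 0.478
grip_force: 35.0
(0, 0, 52) [np.float64(7.3), np.float64(0.1), np.float64(6.2), -0.0]
```

Run:
```python
from h import *
I={n:imaging.read_camera(n) for n in P}
cv2.imwrite("pics/jam.png",np.hstack([cv2.resize(I["top"][120:220,300:400],(400,400)),cv2.resize(I["scene"][275:375,255:355],(400,400),interpolation=cv2.INTER_CUBIC)])[:,:,::-1])
s=state();print(s["tool_pos"],s["force"],s["torque"],R.from_rotvec(s["tcp_rot"]).as_matrix())
```

```text
[ 0.6157 -0.0088  0.0723] [ 8.497  -0.0062  9.1947] [ 0.0145 -1.6335  0.1398] [[-0.9977 -0.0666  0.0157]
 [-0.0666  0.9978  0.0006]
 [-0.0158 -0.0005 -0.9999]]
```

View pics/jam.png

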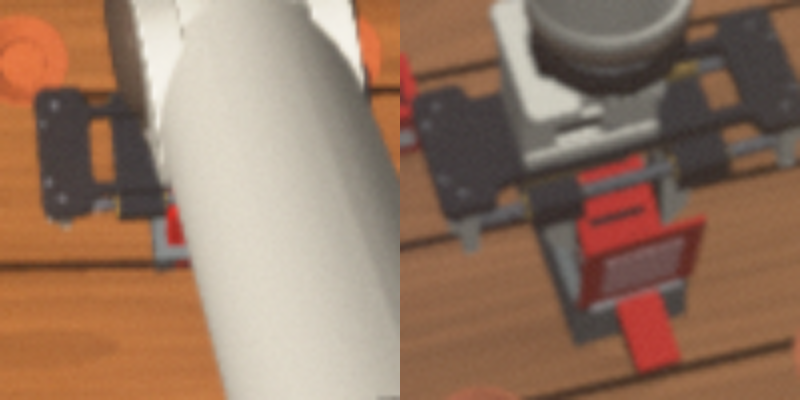

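Contact: the tool was pushed 7 mm in +x with the cartridge partly in. I'll back out and compare the held cartridge with its predicted place.

```bash
python3 -m pendant '[[0,0,-10,0,0],[0,0,-25,0,0],[0,0,-45,0,0],[0,0,-45,0,0],[0,0,-45,0,0]]'
python3 - <<'E'
from h import *
I={n:imaging.read_camera(n) for n in P}
for n in P: cv2.imwrite(f"/tmp/{n}2.png",I[n][:,:,::-1])
s=state();p=s["tool_pos"];print(p,s["force"]); wp('red',(0,0,94))
out=[]
for n,(u,v) in(("top",(300,120)),("scene",(255,265))):
    im=cv2.resize(I[n],None,fx=4,fy=4,interpolation=cv2.INTER_CUBIC)[:,:,::-1].copy()
    W0=(W['red'][0],W['red'][1],0,W['red'][2])
    for b,q,c in((CART[0],(p[0],p[1],p[2]-.036,.067),(0,255,0)),(box(-34,34,-24,24,50,50.1),W0,(255,0,255)),(box(-42,42,-32,32,0,50),W0,(255,255,0)),(cap(1.78)[0],W0,(0,255,255))):
        cv2.polylines(im,[cv2.convexHull(((proj(n,world(b,*q))+.5)*4).astype(np.int32))],1,c,1)
    out.append(im[v*4:v*4+440,u*4:u*4+400])
cv2.imwrite("pics/hold.png",np.hstack(out))
E
```

```text
clock: 13.18
tool_pos: [0.6076, -0.0093, 0.1127]
tcp_rot: [0.104, -3.14, 0.0]
force: [0.1, 0.3, -0.9]
grip_width: 0.477
grip_force: 35.0
[ 0.6073 -0.0093  0.112 ] [ 0.0647  0.1149 -0.8475]
(0, 0, 94) [np.float64(-1.3), np.float64(0.0), np.float64(4.0), -0.001]
```

View pics/hold.png

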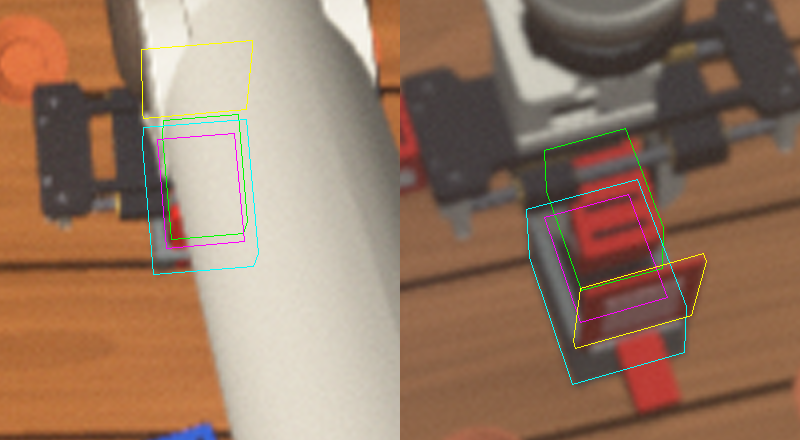

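The cartridge now sits pitched and shifted in the grip: far face at about (625,245) against the predicted (620,278). The grip probably slackened. I'll set it on free bench at about (0.49,0.09) and re-measure.

```bash
python3 -m pendant '[[55,30,0,0,0],[110,70,0,0,0],[110,107,20,0,0],[110,107,50,0,0],[110,107,60,0,0],[110,107,66,0,0],[110,107,70,0,0],[110,107,73,0,0],[110,107,75,0,0],[110,107,75,0,0],[110,107,75,0,1],[110,107,75,0,1],[110,107,75,0,1],[110,107,75,0,1],[110,107,20,0,1],[110,107,-60,0,1],[150,-60,-60,0,1],[150,-60,-60,0,1],[150,-60,-60,0,1]]'
python3 - <<'E'
from h import *
I={n:imaging.read_camera(n) for n in P}
for n in P: cv2.imwrite(f"/tmp/{n}3.png",I[n][:,:,::-1])
print(state()["tool_pos"])
for n in P:
    try: print(n,fit(CART,{n:blob(mask(I[n],'red',65,50),proj(n,[[.49,.09,.02]])[0],rad=34)},(.49,.09,.067)))
    except Exception as e: print(n,e)
print(cart('red',(.49,.09),.067,I,True))
cv2.imwrite("pics/put.png",np.hstack([cv2.resize(I["top"][140:260,240:400],(400,300)),cv2.resize(I["scene"][180:330,260:460],(400,300))])[:,:,::-1])
E
```

```text
clock: 15.65
tool_pos: [0.4615, -0.0816, 0.1731]
tcp_rot: [-0.102, 3.14, -0.001]
force: [0.5, 0.2, -0.4]
grip_width: 0.996
grip_force: 0.0
[ 0.461  -0.0852  0.173 ]
scene (array([0.4759, 0.0915, 0.0144]), np.float64(0.08328989823777612))
top (array([0.4778, 0.0903, 0.079 ]), np.float64(0.0510626053356353))
(array([0.4776, 0.0906, 0.0562, 0.0018]), np.float64(0.1546263254923815))
```

View pics/put.png

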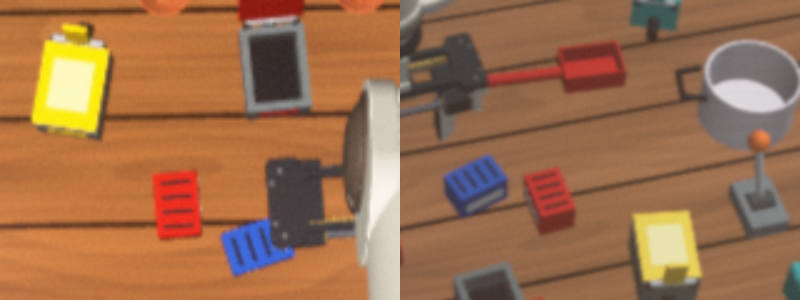

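The red cartridge lies flat at top px (311,222), and the well recess is visible with its dark centre near (350,169). I'll check the recess centre and plan the regrasp.

Run:
```python
from h import *
im=cv2.imread("/tmp/top3.png");v=cv2.GaussianBlur(im.max(2),(3,3),0)
m=((v<85)*255).astype(np.uint8);k=np.zeros_like(m);cv2.rectangle(k,(334,150),(368,190),255,-1);m&=k
c=max(cv2.findContours(m,0,1)[0],key=cv2.contourArea);r=cv2.minAreaRect(c);print(r,back("top",r[0],.05)); print(v[168,330:372:2], v[148:194:2,350])
print(to(.4777,.0905,.12,.075),to(.4777,.0905,.034,.075))
```

```text
((349.6280517578125, 166.6524658203125), (25.951412200927734, 17.889907836914062), 83.6598129272461) [ 0.6097 -0.009   0.05  ]
[183 184 185 161 137 108  60  58  55  55  55  55  55  53  66 120 151 181
 188 187 188] [171 133 125  74  58  55  55  56  55  56  55  55  57  56  56  58  99 136
 129 128 178 183 188]
[np.float64(-26.7), np.float64(174.6), np.float64(52.5), -0.018] [np.float64(-26.7), np.float64(174.9), np.float64(138.5), -0.018]
```

```bash
sed -i "s/^W=.*/W={'red':(.610,-.0091,.075),'blue':(.6083,-.1845,-.196)}/" h.py
python3 -m pendant '[[-10,60,10,0,1],[-20,120,30,0,1],[-27,174.5,50,-0.015,1],[-27,174.5,50,-0.015,1],[-27,174.5,50,-0.015,1],[-27,174.5,50,-0.015,1]]'
python3 -c "
from h import *
print(to(.4778,.0904,.034,.075))"
```

```text
clock: 16.5
tool_pos: [0.4778, 0.0955, 0.1229]
tcp_rot: [-0.124, 3.139, -0.001]
force: [0.1, -0.9, 0.6]
grip_width: 0.996
grip_force: 0.0
[np.float64(0.4), np.float64(-5.0), np.float64(88.9), 0.004]
```

```bash
python3 -m pendant '[[0,0,50,0,1],[0,0,78,0,1],[0,0,86,0,1],[0,0,86,0,1],[0,0,86,0,1]]'
python3 -c "
from h import *
print(to(.4778,.0904,.034,.075))"
```

```text
clock: 17.12
tool_pos: [0.4788, 0.0968, 0.038]
tcp_rot: [-0.126, 3.137, 0.0]
force: [0.6, -0.1, -0.0]
grip_width: 1.001
grip_force: 0.0
[np.float64(1.5), np.float64(-6.3), np.float64(4.0), 0.006]
```

```bash
python3 -m pendant '[[1.5,-6,3,0,1],[1.5,-6,3,0,1],[1.5,-6,3,0,1],[1.5,-6,3,0,0],[1.5,-6,3,0,0],[1.5,-6,3,0,0],[1.5,-6,3,0,0],[1.5,-6,3,0,0],[1.5,-6,3,0,0]]' 50
python3 -c "
from h import *
print(to(.4778,.0904,.034,.075))
wp('red',(0,0,105))"
```

```text
clock: 18.25
tool_pos: [0.4766, 0.0907, 0.0337]
tcp_rot: [0.128, -3.139, 0.0]
force: [0.1, -0.5, -0.2]
grip_width: 0.478
grip_force: 50.0
[np.float64(-1.2), np.float64(-0.4), np.float64(-0.3), 0.006]
(0, 0, 105) [np.float64(-124.9), np.float64(-110.3), np.float64(-85.3), 0.006]
```

```bash
python3 -m pendant '[[0,0,-50,0,0],[0,0,-85,0,0],[-30,-50,-85,0,0],[-80,-110,-85,0,0],[-124,-110,-85,0,0],[-124,-110,-85,0,0],[-124,-110,-85,0,0],[-124,-110,-85,0,0]]'
python3 -c "
from h import *
s=state();print(s['grip_width'],s['force'])
wp('red',(-1,0,80))"
```

```text
clock: 19.25
tool_pos: [0.6076, -0.0081, 0.1183]
tcp_rot: [0.129, -3.137, -0.0]
force: [0.1, -0.2, -1.7]
grip_width: 0.474
grip_force: 50.0
0.47443083618607673 [ 0.0961 -0.2306 -1.6684]
(-1, 0, 80) [np.float64(-1.4), np.float64(-1.2), np.float64(24.3), 0.007]
```

```bash
python3 -m pendant '[[-1.4,-1.2,10,0.007,0],[-1.4,-1.2,24,0.007,0],[-1.4,-1.2,30,0.007,0],[-1.4,-1.2,30,0.007,0],[-1.4,-1.2,34,0.007,0],[-1.4,-1.2,37,0.007,0],[-1.4,-1.2,37,0.007,0]]'
python3 -c "
from h import *
s=state();print(s['grip_width'],s['force'],s['torque'])
wp('red',(-1,0,54))"
```

```text
clock: 20.12
tool_pos: [0.6105, -0.0099, 0.0816]
tcp_rot: [0.117, -3.139, -0.0]
force: [0.4, -0.2, -0.5]
grip_width: 0.474
grip_force: 50.0
0.47374453033905345 [ 0.4407 -0.1878 -0.4816] [ 0.0387 -0.0014  0.0061]
(-1, 0, 54) [np.float64(1.4), np.float64(0.9), np.float64(13.6), -0.001]
```

```bash
python3 -m pendant '[[0.7,0.5,3,0,0],[0.7,0.5,6,0,0],[0.7,0.5,9,0,0],[0.7,0.5,12,0,0],[0.7,0.5,12,0,0]]'
python3 -c "
from h import *
s=state();print(s['grip_width'],s['force'],s['torque'])
wp('red',(-1,0,54))"
```

```text
clock: 20.75
tool_pos: [0.6096, -0.0095, 0.0693]
tcp_rot: [0.117, -3.139, -0.0]
force: [-0.1, 0.5, -0.4]
grip_width: 0.471
grip_force: 50.0
0.47120092028145116 [-0.1429  0.5254 -0.4116] [ 0.0502 -0.0195 -0.0154]
(-1, 0, 54) [np.float64(0.5), np.float64(0.3), np.float64(1.3), -0.001]
```

```bash
python3 -m pendant '[[0,0,0,0,0.8],[0,0,0,0,0.8],[0,0,0,0,0.8],[0,0,-40,0,0.8],[0,0,-40,0,0],[0,0,-40,0,0],[0,0,-40,0,0],[0,0,-40,0,0],[0,0,-25,0,0],[0,0,-15,0,0],[0,0,-9,0,0],[0,0,-5,0,0],[0,0,-2,0,0],[0,0,1,0,0]]'
python3 -c "
from h import *
s=state();print(s['grip_width'],s['force'],s['torque'])
wp('red',(-1,0,49))"
```

```text
clock: 22.5
tool_pos: [0.6099, -0.0094, 0.0691]
tcp_rot: [-0.117, 3.139, -0.0]
force: [-2.6, 0.7, 4.4]
grip_width: 0.002
grip_force: 2.5
0.0018190368020299431 [-2.6268  0.7184  4.4269] [-0.0418  0.5199  0.0092]
(-1, 0, 49) [np.float64(0.9), np.float64(0.3), np.float64(6.1), -0.001]
```

```bash
python3 -m pendant '[[0,0,3,0,0],[0,0,6,0,0],[0,0,9,0,0],[0,0,12,0,0],[0,0,15,0,0],[0,0,15,0,0]]'
python3 -c "
from h import *
s=state();print(s['grip_width'],s['force'],s['torque'])
wp('red',(-1,0,49))"
```

```text
clock: 23.25
tool_pos: [0.611, -0.0093, 0.0625]
tcp_rot: [-0.116, 3.137, -0.003]
force: [-23.3, -0.5, 63.7]
grip_width: 0.001
grip_force: 31.9
0.0008569032596374268 [-23.272   -0.4992  63.6644] [-0.1656  5.457  -0.0373]
(-1, 0, 49) [np.float64(1.9), np.float64(0.3), np.float64(-0.5), -0.001]
```

```bash
python3 -m pendant '[[0,0,0,0,0],[0,0,-60,0,0],[0,0,-90,0,0],[60,-60,-90,0,0],[120,-120,-90,0,0],[120,-150,-90,0,0],[120,-150,-90,0,0],[120,-150,-90,0,0]]'
python3 - <<'E'
from h import *
I={n:imaging.read_camera(n) for n in P}
for n in P: cv2.imwrite(f"/tmp/{n}4.png",I[n][:,:,::-1])
print(state()["tool_pos"])
cv2.imwrite("pics/in1.png",np.hstack([cv2.resize(I["top"][120:200,310:390],(400,400),interpolation=cv2.INTER_CUBIC),cv2.resize(I["scene"][275:375,255:355],(400,400),interpolation=cv2.INTER_CUBIC)])[:,:,::-1])
E
```

```text
clock: 24.25
tool_pos: [0.5015, -0.1684, 0.1439]
tcp_rot: [-0.114, 3.139, -0.0]
force: [0.4, 0.4, 0.9]
grip_width: 0.009
grip_force: 0.0
[ 0.5023 -0.1662  0.1438]
```

View pics/in1.png

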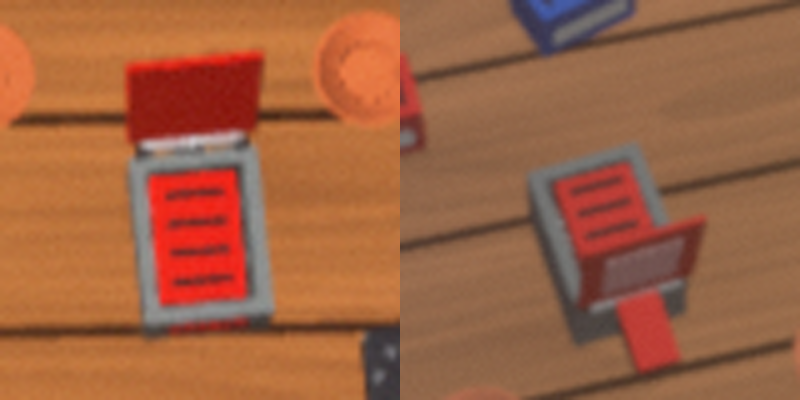

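The red cartridge sits flush and level in its recess. I'll shut the cap by going behind it.

```bash
python3 -c "
from h import *
print(state()['tool_pos'])
wp('red',(-40,-60,170),(100,0,170),(100,0,112),(-8,0,112),(-8,0,56))"
```

```text
[ 0.5023 -0.1662  0.1438]
(-40, -60, 170) [np.float64(-79.3), np.float64(88.5), np.float64(-40.0), 0.002]
(100, 0, 170) [np.float64(-219.4), np.float64(148.3), np.float64(-39.9), 0.002]
(100, 0, 112) [np.float64(-219.3), np.float64(148.2), np.float64(18.1), 0.002]
(-8, 0, 112) [np.float64(-111.3), np.float64(148.4), np.float64(18.0), 0.002]
(-8, 0, 56) [np.float64(-111.3), np.float64(148.4), np.float64(74.0), 0.002]
```

```bash
python3 -m pendant '[[-40,40,-40,0,0],[-80,90,-45,0,0],[-140,120,-45,0,0],[-200,148,-45,0,0],[-219,148,-45,0,0],[-219,148,-45,0,0],[-219,148,0,0,0],[-219,148,16,0,0],[-205,148,18,0,0],[-190,148,18,0,0],[-175,148,18,0,0],[-160,148,18,0,0],[-145,148,18,0,0],[-130,148,18,0,0],[-118,148,18,0,0],[-111,148,18,0,0],[-111,148,30,0,0],[-111,148,42,0,0],[-111,148,54,0,0],[-111,148,62,0,0]]'
python3 -c "
from h import *
s=state();print(s['force'])
wp('red',(-8,0,56))"
```

```text
clock: 26.85
tool_pos: [0.6004, -0.0121, 0.08]
tcp_rot: [0.117, -3.137, -0.0]
force: [0.1, 0.3, 0.8]
grip_width: 0.005
grip_force: 0.2
[0.0683 0.3421 0.8006]
(-8, 0, 56) [np.float64(-1.8), np.float64(2.2), np.float64(10.0), -0.001]
```

```bash
python3 -m pendant '[[0,0,3,0,0],[0,0,6,0,0],[0,0,8,0,0],[0,0,10,0,0],[0,0,12,0,0],[0,0,14,0,0],[0,0,14,0,0]]'
python3 -c "
from h import *
s=state();print(s['force'])
wp('red',(-8,0,56))"
```

```text
clock: 27.72
tool_pos: [0.6013, -0.0121, 0.07]
tcp_rot: [-0.117, 3.139, -0.001]
force: [-6.5, -0.2, 16.2]
grip_width: 0.006
grip_force: 8.4
[-6.4656 -0.1594 16.2029]
(-8, 0, 56) [np.float64(-0.9), np.float64(2.4), np.float64(-0.0), -0.001]
```

```bash
python3 -m pendant '[[0,0,0,0,0],[0,0,-40,0,0],[20,-50,-70,0.1,0],[20,-110,-70,0.27,0],[20,-170,-70,0.27,0],[20,-170,-70,0.27,0],[20,-170,-70,0.27,0],[20,-170,-70,0.27,0]]'
python3 -c "
from h import *
print(state()['tool_pos'])
wp('blue',(18,0,110),(18,0,78))"
```

```text
clock: 28.72
tool_pos: [0.5939, -0.1808, 0.1376]
tcp_rot: [-0.303, -3.127, -0.002]
force: [-0.6, 0.7, 0.3]
grip_width: 0.005
grip_force: 0.0
[ 0.5939 -0.1808  0.1376]
(18, 0, 110) [np.float64(-32.8), np.float64(-1.0), np.float64(13.5), 0.003]
(18, 0, 78) [np.float64(-32.9), np.float64(-1.0), np.float64(45.5), 0.003]
```

```bash
python3 -m pendant '[[-15,-1,0,0,0],[-33,-1,20,0,0],[-33,-1,45,0,0],[-33,-1,45,0,0],[-41,-1,45,0,0],[-47,-1,45,0,0],[-53,-1,45,0,0],[-59,-1,45,0,0],[-65,-1,46,0,0],[-71,-1,47,0,0],[-77,-1,48,0,0],[-81,-1,48,0,0],[-81,-1,48,0,0],[-81,-1,48,0,0]]'
python3 -c "
from h import *
print(state()['force']);wp('blue',(66,0,75))"
python3 -m pendant '[[0,0,-60,0,0],[0,0,-85,0,0],[60,0,-85,0,0],[120,0,-85,0,0],[126,0,-80,0,0],[126,0,-30,0,0],[126,0,-20,0,0],[110,0,-20,0,0],[90,0,-20,0,0],[76,0,-20,0,0],[62,0,-20,0,0],[50,0,-20,0,0],[40,0,-20,0,0],[32,0,-20,0,0],[26,0,-20,0,0],[22,0,-20,0,0],[22,0,-20,0,0]]'
python3 -c "
from h import *
wp('blue',(44,0,95))"
```

```text
clock: 30.48
tool_pos: [0.6734, -0.2, 0.09]
tcp_rot: [0.307, 3.125, -0.0]
force: [0.8, -0.3, 0.9]
grip_width: 0.009
grip_force: 0.0
[ 0.7552 -0.301   0.8603]
(66, 0, 75) [np.float64(0.9), np.float64(2.5), np.float64(1.0), 0.0]
clock: 32.6
tool_pos: [0.6515, -0.1956, 0.1096]
tcp_rot: [-0.307, -3.127, -0.0]
force: [-0.7, 0.4, 0.6]
grip_width: 0.007
grip_force: 0.0
(44, 0, 95) [np.float64(0.5), np.float64(2.5), np.float64(0.6), 0.0]
```

```bash
python3 -m pendant '[[30,0,0,0,0],[50,-20,-50,0,0.5],[60,-50,-90,0,1],[60,-60,-90,0,1],[60,-60,-90,0,1],[60,-60,-90,0,1]]'
python3 - <<'E'
from h import *
I={n:imaging.read_camera(n) for n in P}
for n in P: cv2.imwrite(f"/tmp/{n}5.png",I[n][:,:,::-1])
g=(.4357,.011)
for n in P:
    try: print(n,fit(CART,{n:blob(mask(I[n],'blue',65,50),proj(n,[[*g,.02]])[0],rad=30)},(*g,-1.267)))
    except Exception as e: print(n,e)
print(state()['tool_pos'],to(.4359,.011,.12,-1.267),state()["joint_positions"])
cv2.imwrite("pics/blue1.png",np.hstack([cv2.resize(I["top"][120:270,290:450],(426,400)),cv2.resize(I["scene"][240:400,190:350],(374,400))])[:,:,::-1])
E
```

```text
clock: 33.35
tool_pos: [0.5805, -0.241, 0.1982]
tcp_rot: [-0.305, -3.125, -0.003]
force: [0.0, -0.4, -0.4]
grip_width: 0.496
grip_force: 0.0
scene (array([ 0.4326,  0.013 , -1.4629]), np.float64(0.47411764705882353))
top (array([ 0.436 ,  0.011 , -1.2685]), np.float64(0.07529411764705882))
[ 0.5807 -0.241   0.1982] [np.float64(190.5), np.float64(219.3), np.float64(78.9), 1.073] [ 0.4674  0.4771 -0.1562  1.6526  0.0827  1.0209  1.6619]
```

View pics/blue1.png

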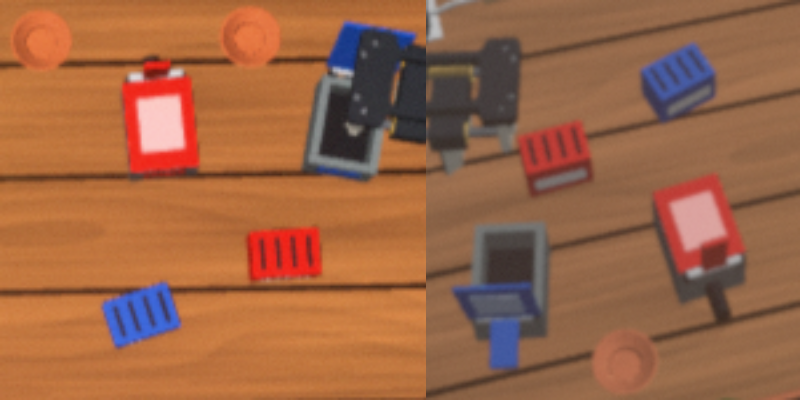

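Red cap is shut, blue cap leans open, and the blue cartridge hasn't moved, at top px (343,238). I'm going to pick it up.

```bash
python3 -m pendant '[[40,50,20,0.18,1],[80,100,40,0.36,1],[120,150,60,0.54,1],[160,190,70,0.72,1],[190,219,70,0.9,1],[190,219,70,1.07,1],[190,219,70,1.07,1],[190,219,70,1.07,1],[190,219,70,1.07,1]]'
python3 -c "
from h import *
print(to(.436,.011,.034,-1.268))"
```

```text
clock: 34.58
tool_pos: [0.4373, 0.0085, 0.1296]
tcp_rot: [-1.857, -2.534, 0.0]
force: [-0.6, 0.6, 1.4]
grip_width: 1.002
grip_force: 0.0
[np.float64(2.8), np.float64(-0.5), np.float64(95.6), 0.003]
```

```bash
python3 -m pendant '[[3,-0.5,50,0,1],[3,-0.5,80,0,1],[3,-0.5,95,0,1],[3,-0.5,95,0,1],[3,-0.5,95,0,1]]'
python3 -c "
from h import *
print(to(.436,.011,.034,-1.268))"
```

```text
clock: 35.2
tool_pos: [0.4366, 0.0116, 0.0355]
tcp_rot: [1.858, 2.532, 0.002]
force: [0.5, -0.4, 0.3]
grip_width: 1.001
grip_force: 0.0
[np.float64(-0.4), np.float64(-0.7), np.float64(1.5), 0.002]
```

```bash
python3 -m pendant '[[-0.4,-0.7,1,0,0],[-0.4,-0.7,1,0,0],[-0.4,-0.7,1,0,0],[-0.4,-0.7,1,0,0],[-0.4,-0.7,1,0,0],[-0.4,-0.7,1,0,0]]' 50
python3 -c "
from h import *
print(to(.436,.011,.034,-1.268))
wp('blue',(0,0,105))"
```

```text
clock: 35.95
tool_pos: [0.4351, 0.0111, 0.0337]
tcp_rot: [-1.858, -2.533, 0.0]
force: [-0.4, 0.1, 1.2]
grip_width: 0.475
grip_force: 50.0
[np.float64(-0.4), np.float64(0.8), np.float64(-0.3), 0.002]
(0, 0, 105) [np.float64(-238.6), np.float64(106.4), np.float64(-85.3), -1.07]
```

```bash
python3 -m pendant '[[0,0,-50,0,0],[0,0,-85,0,0],[-40,20,-85,-0.18,0],[-90,40,-85,-0.36,0],[-140,60,-85,-0.54,0],[-190,80,-85,-0.72,0],[-220,98,-85,-0.9,0],[-238,106,-85,-1.07,0],[-238,106,-85,-1.07,0],[-238,106,-85,-1.07,0],[-238,106,-85,-1.07,0]]'
python3 - <<'E'
from h import *
s=state();p=s["tool_pos"];print(p,s['force'],s['grip_width']);wp('blue',(0,0,80))
I=imaging.read_camera("scene");im=cv2.resize(I,None,fx=4,fy=4,interpolation=cv2.INTER_CUBIC)[:,:,::-1].copy()
w=W['blue']
for b,q,c in((CART[0],(p[0],p[1],p[2]-.034,w[2]),(0,255,0)),(box(-34,34,-24,24,50,50.1),(w[0],w[1],0,w[2]),(255,0,255))):
    cv2.polylines(im,[cv2.convexHull(((proj("scene",world(b,*q))+.5)*4).astype(np.int32))],1,c,1)
cv2.imwrite("pics/hold2.png",im[275*4:385*4,180*4:280*4])
E
```

```text
clock: 37.33
tool_pos: [0.607, -0.1826, 0.1186]
tcp_rot: [-0.307, -3.126, -0.001]
force: [-0.4, -0.8, -0.6]
grip_width: 0.472
grip_force: 50.0
[ 0.607  -0.1826  0.1186] [-0.4347 -0.8204 -0.6045] 0.47208055876045263
(0, 0, 80) [np.float64(-1.6), np.float64(-1.6), np.float64(24.6), -0.0]
```

View pics/hold2.png

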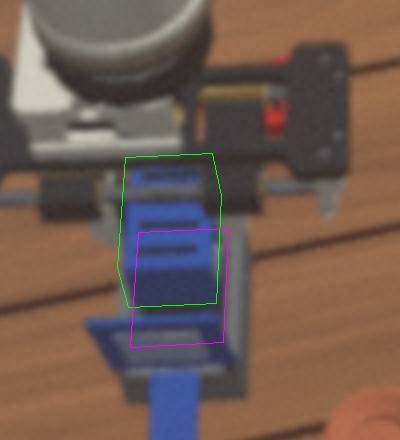

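The held cartridge matches its predicted outline. Lowering.

```bash
python3 -m pendant '[[-1.2,-1.6,10,0,0],[-1.2,-1.6,24,0,0],[-1.2,-1.6,30,0,0],[-1.2,-1.6,30,0,0],[-1.2,-1.6,34,0,0],[-1.2,-1.6,36,0,0],[-1.2,-1.6,36,0,0]]'
python3 -c "
from h import *
s=state();print(s['grip_width'],s['force'],s['torque'])
wp('blue',(-0.4,0,54))"
```

```text
clock: 38.25
tool_pos: [0.6088, -0.1859, 0.0836]
tcp_rot: [0.307, 3.126, -0.0]
force: [-2.4, 1.2, 3.9]
grip_width: 0.473
grip_force: 50.0
0.4729480257087071 [-2.3996  1.2053  3.876 ] [ 0.0958  0.322  -0.0031]
(-0.4, 0, 54) [np.float64(1.2), np.float64(1.3), np.float64(15.6), 0.0]
```

```bash
python3 -m pendant '[[0,0,-4,0,0],[1.5,1.3,-4,0,0],[1.5,1.3,-4,0,0],[1.5,1.3,-4,0,0],[1.5,1.3,-1,0,0],[1.5,1.3,1,0,0],[1.5,1.3,3,0,0],[1.5,1.3,3,0,0]]'
python3 -c "
from h import *
s=state();print(s['grip_width'],s['force'],s['torque'])
wp('blue',(-0.4,0,54))"
```

```text
clock: 39.25
tool_pos: [0.607, -0.1845, 0.0793]
tcp_rot: [-0.307, -3.126, 0.0]
force: [-0.3, -1.9, -1.6]
grip_width: 0.477
grip_force: 50.0
0.4773741676038306 [-0.2809 -1.8901 -1.6123] [-0.1876  0.0777 -0.018 ]
(-0.4, 0, 54) [np.float64(-0.8), np.float64(0.3), np.float64(11.3), 0.0]
```

```bash
python3 -m pendant '[[0,-0.7,2,0,0],[0,-0.7,5,0,0],[0,-0.7,8,0,0],[0,-0.7,10,0,0],[0,-0.7,10,0,0]]'
python3 -c "
from h import *
s=state();print(s['grip_width'],s['force'],s['torque'])
wp('blue',(-0.4,0,54))"
```

```text
clock: 39.88
tool_pos: [0.607, -0.1849, 0.0694]
tcp_rot: [-0.307, -3.126, -0.0]
force: [0.1, -0.2, -0.7]
grip_width: 0.473
grip_force: 50.0
0.4730420125663607 [ 0.1191 -0.1984 -0.7386] [ 0.0546  0.0219 -0.0438]
(-0.4, 0, 54) [np.float64(-0.8), np.float64(0.6), np.float64(1.4), 0.0]
```

Free inside. Release and press home.

```bash
python3 -m pendant '[[0,0,0,0,0.8],[0,0,0,0,0.8],[0,0,0,0,0.8],[0,0,-40,0,0.8],[0,0,-40,0,0],[0,0,-40,0,0],[0,0,-40,0,0],[0,0,-40,0,0],[0,0,-25,0,0],[0,0,-15,0,0],[0,0,-9,0,0],[0,0,-5,0,0],[0,0,-2,0,0],[0,0,1,0,0],[0,0,4,0,0],[0,0,7,0,0],[0,0,10,0,0],[0,0,13,0,0]]'
python3 -c "
from h import *
s=state();print(s['grip_width'],s['force'],s['torque'])
wp('blue',(-1,0,49))"
```

```text
clock: 42.12
tool_pos: [0.6081, -0.1851, 0.0627]
tcp_rot: [0.307, 3.125, -0.002]
force: [-19.0, 4.8, 55.7]
grip_width: 0.009
grip_force: 27.7
0.008813650061600885 [-19.047    4.8461  55.6756] [ 1.1574  4.4452 -0.0111]
(-1, 0, 49) [np.float64(1.0), np.float64(0.6), np.float64(-0.3), 0.0]
```

```bash
python3 -m pendant '[[0,0,0,0,0],[0,0,-60,0,0],[20,-30,-120,0,0],[20,-90,-120,0,0],[20,-130,-120,0,0],[20,-130,-120,0,0],[20,-130,-120,0,0],[20,-130,-120,0,0]]'
python3 - <<'E'
from h import *
I={n:imaging.read_camera(n) for n in P}
print(state()["tool_pos"])
cv2.imwrite("pics/in2.png",np.hstack([cv2.resize(I["top"][120:200,380:460],(400,400),interpolation=cv2.INTER_CUBIC),cv2.resize(I["scene"][285:385,180:280],(400,400),interpolation=cv2.INTER_CUBIC)])[:,:,::-1])
wp('blue',(100,0,170),(100,0,112),(-8,0,112),(-8,0,56))
E
```

```text
clock: 43.12
tool_pos: [0.5631, -0.3064, 0.1765]
tcp_rot: [0.303, 3.127, 0.002]
force: [-0.9, 0.2, 0.1]
grip_width: 0.005
grip_force: 0.0
[ 0.563  -0.3068  0.1766]
(100, 0, 170) [np.float64(-121.0), np.float64(128.5), np.float64(-7.4), 0.003]
(100, 0, 112) [np.float64(-121.0), np.float64(128.4), np.float64(50.6), 0.003]
(-8, 0, 112) [np.float64(-13.0), np.float64(128.7), np.float64(50.6), 0.003]
(-8, 0, 56) [np.float64(-13.0), np.float64(128.7), np.float64(106.6), 0.003]
```

View pics/in2.png

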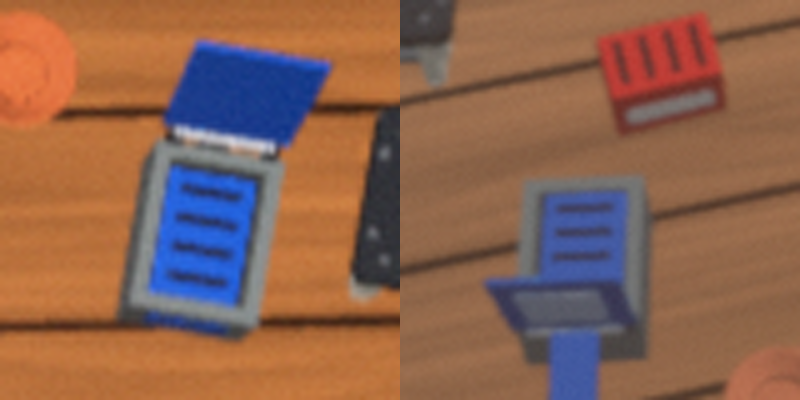

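The blue cartridge is flush. Shutting its cap.

```bash
python3 -m pendant '[[-60,30,-10,0,0],[-121,60,-10,0,0],[-121,128,-10,0,0],[-121,128,-10,0,0],[-121,128,0,0,0],[-121,128,30,0,0],[-121,128,50,0,0],[-106,128,50,0,0],[-91,128,50,0,0],[-76,128,50,0,0],[-61,128,50,0,0],[-46,128,50,0,0],[-31,128,50,0,0],[-20,128,50,0,0],[-13,128,50,0,0],[-13,128,62,0,0],[-13,128,74,0,0],[-13,128,86,0,0],[-13,128,94,0,0],[-13,128,98,0,0]]'
python3 -c "
from h import *
s=state();print(s['force'])
wp('blue',(-8,0,56))"
```

```text
clock: 45.72
tool_pos: [0.5996, -0.1854, 0.0776]
tcp_rot: [-0.307, -3.125, -0.001]
force: [0.2, 0.5, 0.1]
grip_width: 0.009
grip_force: 0.2
[0.2104 0.4735 0.0995]
(-8, 0, 56) [np.float64(-0.4), np.float64(2.5), np.float64(7.6), 0.0]
```

```bash
python3 -m pendant '[[0,0,3,0,0],[0,0,6,0,0],[0,0,8,0,0],[0,0,10,0,0],[0,0,12,0,0],[0,0,12,0,0]]'
python3 -c "
from h import *
s=state();print(s['force'])
wp('blue',(-8,0,56))"
python3 -m pendant '[[0,0,0,0,0],[0,0,-50,0,0],[40,30,-110,0,0],[80,90,-130,0,0],[100,150,-130,-0.1,0],[100,210,-130,-0.2,0],[100,270,-130,-0.2,0],[100,330,-130,-0.2,0],[100,390,-130,-0.2,0],[100,390,-130,-0.2,0],[100,390,-130,-0.2,0],[100,390,-130,-0.2,0]]'
python3 - <<'E'
from h import *
print(state()["tool_pos"])
I={n:imaging.read_camera(n) for n in P}
for n in P: cv2.imwrite(f"/tmp/{n}6.png",I[n][:,:,::-1])
for c,w in(('red',W['red']),('blue',W['blue']),('yellow',(.5934,.1931,-.178))):
  for n in P:
    try:
        o={n:blob(mask(I[n],c,70,40),proj(n,[[w[0],w[1],.05]])[0],close=9,rad=34)}
        print(c,n,[(th,round(float(abs(render(n,cap(th),(w[0],w[1],0,w[2])).astype(float)-o[n]).sum()/o[n].sum()),3)) for th in(0,.04,.08,.15)])
    except Exception as e: print(c,n,e)
for n,uv in(("top",(208,210)),("scene",(440,251))):
    h=cv2.cvtColor(I[n],cv2.COLOR_RGB2HSV);m=cv2.inRange(h,(5,140,110),(16,255,255));k=np.zeros_like(m);cv2.circle(k,uv,10,255,-1);M=cv2.moments(m&k)
    if M['m00']: q=(M['m10']/M['m00'],M['m01']/M['m00']);print('ball',n,q,M['m00']/255,back(n,q,.092))
cv2.imwrite("pics/lev.png",np.hstack([cv2.resize(I["top"][130:290,140:300],(400,400)),cv2.resize(I["scene"][210:370,330:490],(400,400))])[:,:,::-1])
E
```

```text
clock: 46.48
tool_pos: [0.6002, -0.1856, 0.0699]
tcp_rot: [0.307, 3.126, -0.001]
force: [-8.4, 2.1, 21.2]
grip_width: 0.002
grip_force: 10.6
[-8.394   2.0972 21.1559]
(-8, 0, 56) [np.float64(0.3), np.float64(2.7), np.float64(-0.1), 0.0]
clock: 47.98
tool_pos: [0.578, 0.2138, 0.1964]
tcp_rot: [0.003, -3.141, 0.003]
force: [0.3, -0.4, 0.2]
grip_width: 0.007
grip_force: 0.0
[0.578  0.2138 0.1964]
red scene [(0, 0.094), (0.04, 0.114), (0.08, 0.136), (0.15, 0.177)]
red top [(0, 0.103), (0.04, 0.102), (0.08, 0.111), (0.15, 0.141)]
blue scene [(0, 0.083), (0.04, 0.11), (0.08, 0.136), (0.15, 0.178)]
blue top [(0, 0.089), (0.04, 0.1), (0.08, 0.121), (0.15, 0.165)]
yellow scene [(0, 0.097), (0.04, 0.076), (0.08, 0.07), (0.15, 0.107)]
yellow top max() iterable argument is empty
ball top (206.31696428571428, 211.75892857142858) 224.0 [0.4988 0.3365 0.092 ]
ball scene (439.425, 249.8875) 80.0 [0.5032 0.334  0.092 ]
```

View pics/lev.png

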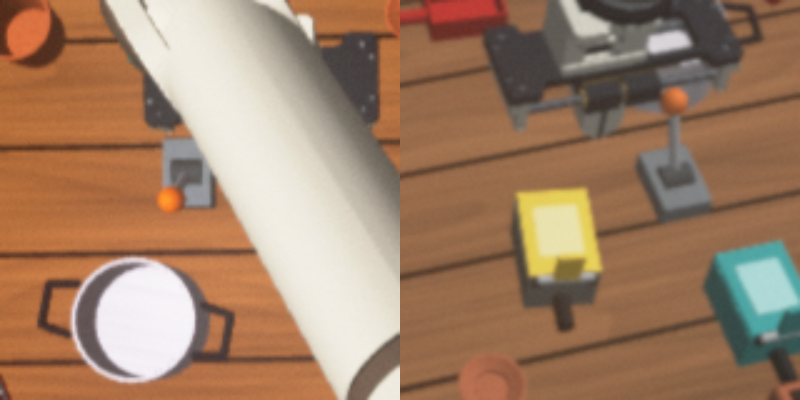

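Red and blue caps are shut. Yellow may be very slightly ajar (its fit is ambiguous), so I'll press it to be safe. The lever ball is at top px (208,210), the block at about (215,199).

```bash
sed -i "s/^W={/W={'yellow':(.5934,.1931,-.178),/" h.py
python3 - <<'E'
from h import *
im=cv2.imread("pics/top0.png");h=cv2.cvtColor(im,cv2.COLOR_BGR2HSV);m=cv2.inRange(h,(0,0,0),(180,60,150));k=np.zeros_like(m);cv2.rectangle(k,(198,180),(230,218),255,-1);m&=k
c=max(cv2.findContours(m,0,1)[0],key=cv2.contourArea);r=cv2.minAreaRect(c);print(r,back("top",r[0],.02)); bp=cv2.boxPoints(r);print([back("top",q,.02)[:2].round(4).tolist() for q in bp])
wp('yellow',(-8,0,100),(-8,0,56))
E
```

```text
((213.5, 199.5), (13.0, 13.0), 90.0) [0.5377 0.3346 0.02  ]
[[0.5545, 0.3509], [0.5539, 0.3181], [0.5209, 0.3182], [0.5215, 0.351]]
(-8, 0, 100) [np.float64(-7.4), np.float64(-19.2), np.float64(82.7), 0.179]
(-8, 0, 56) [np.float64(-7.4), np.float64(-19.1), np.float64(126.7), 0.179]
```

```bash
python3 -m pendant '[[-7,-19,40,0.18,0],[-7,-19,95,0.18,0],[-7,-19,115,0.18,0],[-7,-19,121,0.18,0],[-7,-19,124,0.18,0],[-7,-19,127,0.18,0],[-7,-19,129,0.18,0],[-7,-19,130,0.18,0],[-7,-19,130,0.18,0]]'
python3 -c "
from h import *
s=state();print(s['force'])
wp('yellow',(-8,0,56))"
```

```text
clock: 49.2
tool_pos: [0.586, 0.1982, 0.07]
tcp_rot: [0.275, 3.127, 0.001]
force: [-4.7, -2.3, 15.5]
grip_width: 0.008
grip_force: 7.8
[-4.6552 -2.3299 15.4758]
(-8, 0, 56) [np.float64(-0.2), np.float64(-3.7), np.float64(-0.0), 0.003]
```

```bash
python3 -m pendant '[[0,0,-50,0,0],[0,0,-90,-0.1,0],[60,50,-90,-0.18,0],[110,100,-90,-0.18,0],[110,130,-90,-0.18,0],[110,130,-90,-0.18,0],[110,130,-90,-0.18,0]]'
python3 -c "
from h import *
print(state()['tool_pos']);print(to(.46,.334,.099,0))"
```

```text
clock: 50.08
tool_pos: [0.4996, 0.3445, 0.1571]
tcp_rot: [-0.007, 3.141, -0.001]
force: [0.7, 0.0, 0.6]
grip_width: 0.001
grip_force: 0.0
[0.4996 0.3445 0.1571]
[np.float64(39.7), np.float64(-10.3), np.float64(58.1), 0.005]
```

```bash
python3 -m pendant '[[40,-10,0,0,0],[40,-10,0,0,0],[40,-10,40,0,0],[40,-10,58,0,0],[40,-10,58,0,0],[28,-10,58,0,0],[16,-10,58,0,0],[4,-10,58,0,0],[-8,-10,58,0,0],[-20,-10,58,0,0],[-32,-10,58,0,0],[-44,-10,58,0,0],[-54,-10,58,0,0],[-60,-10,58,0,0],[-62,-10,58,0,0],[-62,-10,58,0,0]]'
python3 -c "
from h import *
s=state();print(s['tool_pos'],s['force'])"
```

```text
clock: 52.08
tool_pos: [0.555, 0.3348, 0.098]
tcp_rot: [0.01, -3.13, 0.006]
force: [-15.8, -2.8, 10.6]
grip_width: 0.003
grip_force: 8.1
[0.555  0.3348 0.098 ] [-15.8443  -2.8273  10.5885]
```

```bash
python3 -m pendant '[[15,0,0,0,0],[40,0,-20,0,0],[40,0,-80,0,0],[40,60,-120,0,0],[40,150,-120,0,0],[40,180,-120,0,0],[40,180,-120,0,0],[40,180,-120,0,0]]'
python3 - <<'E'
from h import *
print(state()["tool_pos"],state()["force"])
I={n:imaging.read_camera(n) for n in P}
h=cv2.cvtColor(I["top"],cv2.COLOR_RGB2HSV);m=cv2.inRange(h,(5,200,150),(16,255,255));k=np.zeros_like(m);cv2.rectangle(k,(198,160),(230,220),255,-1);M=cv2.moments(m&k)
if M['m00']: print(back("top",(M['m10']/M['m00'],M['m01']/M['m00']),.092))
for c,w in W.items():
  for n in P:
    try:
        o={n:blob(mask(I[n],c,70,40),proj(n,[[w[0],w[1],.05]])[0],close=9,rad=34)}
        print(c,n,[(th,round(float(abs(render(n,cap(th),(w[0],w[1],0,w[2])).astype(float)-o[n]).sum()/o[n].sum()),3)) for th in(0,.04,.08)])
    except Exception as e: print(c,n,e)
cv2.imwrite("pics/end.png",np.hstack([cv2.resize(I["top"][90:330,120:460],(480,339)),cv2.resize(I["scene"][140:400,190:500],(320,268)).__class__((339,320,3),np.uint8)*0])[:,:480,::-1])
b=cv2.resize(I["scene"][200:400,190:500],(480,310))[:,:,::-1]
cv2.imwrite("pics/end.png",np.vstack([cv2.resize(I["top"][100:280,150:460],(480,279))[:,:,::-1],b]))
E
```

```text
clock: 53.08
tool_pos: [0.5206, 0.5147, 0.2182]
tcp_rot: [-0.008, 3.141, -0.001]
force: [0.8, -0.5, 0.1]
grip_width: 0.003
grip_force: 0.0
[0.5206 0.5147 0.2182] [ 0.8094 -0.4872  0.1166]
[0.579 0.333 0.092]
yellow scene [(0, 0.074), (0.04, 0.1), (0.08, 0.129)]
yellow top [(0, 0.081), (0.04, 0.093), (0.08, 0.114)]
red scene [(0, 0.097), (0.04, 0.116), (0.08, 0.138)]
red top [(0, 0.099), (0.04, 0.098), (0.08, 0.106)]
blue scene [(0, 0.088), (0.04, 0.115), (0.08, 0.141)]
blue top [(0, 0.09), (0.04, 0.103), (0.08, 0.124)]
```

View pics/end.png

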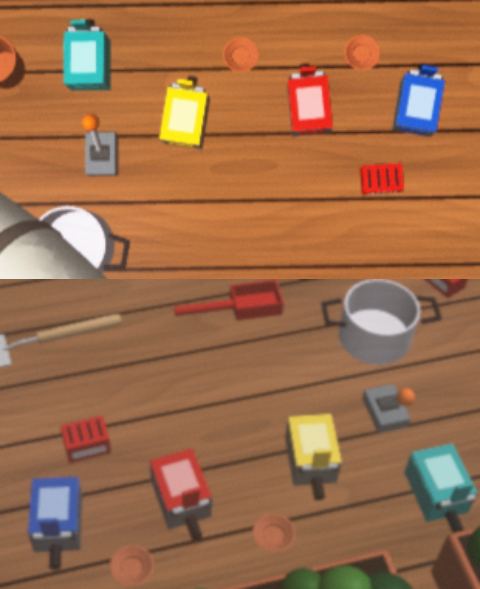

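All three caps are shut, the lever leans away (ball at top px (208,179), 75.5 mm from its start), and the pot and crock stand where they were. Handing in.

```bash
python3 -c "
from station import workorder
print(workorder.finish_job())"
```

```text
the job is handed in; nothing more can be done
None
```

The job is handed in: the red and blue cartridges (no yellow one was there) sit flush in their wells, all three caps are shut, the lever is on, and the robot is clear of everything; I have no verdict yet.

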